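# Close, lock and switch on a water purifier after a filter change

### The arm

A 6-joint arm with a two-finger parallel gripper is mounted at the origin on the work surface. World frame = base frame: x ahead of the robot, y to its left, z up, the work surface at z = 0. Lengths are in mm, angles in rad, forces in N, time in s.
With the tool pointing down it reaches from about 350 to 975 mm from the base axis. Payload 7.1 kg.
Tool frame: the origin (TCP) lies between the finger pads; the fingertips stand 8 mm ahead of it and the grasp point (between the pads) lies 11 mm behind it; x points along the fingers, y is the direction in which the jaws open and shut, and the axes are right-handed (so a half turn about x gives the same grasp; the last joint's range is limited). The gripper opens to 88 mm and grips with 3 to 60 N. Pads are 20 mm wide; open, the fingers measure 115 mm over their backs; the gripper's body (75 mm by 178 mm) begins 61 mm behind the grasp point.
Start: joints at [-1.231, 0.423, 1.63, -0, 1.089, -0.019], TCP at [219.486, -585.176, 230.675] pointing down, gripper open.
Joint ranges: [-3, 3], [-0.9, 2.11], [0.09, 2.58], [-1.31, 4.45], [0.11, 2.69], [-2.54, 2.54]. Speed limits (rad/s): [2.39, 2.39, 3.01, 3.14, 3.14, 3.14].

### API

Orientations are given as a rotation vector (axis times angle).
In Python, from workcell import ctrl gives the robot as it stands.
- The arm moves only by the tool apply_moves, never from a script. Its argument "increments" is a list of rows, each an object with "gripper": the opening in per cent of the stroke, from 0 (shut) to 100 (fully open); "delta_pos": the shift along the tool's x, y, z in cm, a list of three; "dr": the turn, a rotation vector about the tool's x, y, z in rad, a list of three. In form: [{"gripper": gripper, "delta_pos": [dx, dy, dz], "dr": [ax, ay, az]}, ...]. A call has exactly 5 rows; each row shifts and turns the commanded pose from where the row before left it, along the tool's axes as they then stand; what a row does not reach is not made up. A row lasts 1/12 s, in which the tool goes at most 41.7 mm and 7.16 degrees, less where a joint would pass 70% of its speed; a pose out of reach is approached as far as the arm can. A call with a gripper value outside its range is refused whole. The fingers move at their own pace and stop on an object; the grip force is fixed at half the most. Time passes only in rows, so rows that do not move let the fingers close, or fill a call up. It gives the time, the measured TCP pose, the force and the opening at its end, in the units of the state.
- ctrl.get_obs(): the state, without advancing time (a new reading comes with each control period).
- ctrl.get_image(name): name is "scene" or "side" or "wrist"; returns a dict with "img" (420x560x3 uint8, red, green, blue), "range_z" (420x560 float32, mm along the optical axis (not along the pixel's ray), 0 where there is no reading), "mtx" (3x3 intrinsics, pixels), "rvec" (rotation vector, rad) and "tvec" (3), from world to camera coordinates, as OpenCV has them. Camera axes: x right, y down, z forward; pixel columns grow to the right and rows downward; lengths in mm; the calibration is good to about 2 mm. A picture is of the moment at which its call begins.
- ctrl.close_job(): hands the job in, once; it reports no verdict.
The state is a dict: "t": time; "qpos": joint angles; "qvel": joint speeds; "joint_torque": joint torques, N m; "ee_pos": TCP position; "orientation": TCP orientation; "ft_force": force on the tool from outside, world axes, zero at the start; "moment": the same for the moment, N m; "width": finger opening in mm.
Only numpy, scipy, OpenCV 4.12 (cv2) and the standard library are available. Lean on these libraries where they do the work, as an engineer would, in place of code of your own. Each camera call takes 0.05 s, during which the arm holds its last target. There are 200 camera calls.

### The job

The filters have been changed: shut the purifier's filter cover, take the driver from its stand and use its blade to turn the slotted lock on the cover a quarter turn clockwise until it seats. Put the driver back upright in its hole in the stand, and last of all flip the toggle switch over to on (towards the purifier's back). Do not disturb the cup, the tumblers or the decanter.

Things in the scene. Friction and masses are not known exactly. Their poses are not given: they have to be found in the camera images.
- purifier: White plastic water purifier, fixed; yaw varies. Origin on the counter under its filter bay's middle; x to its back (away from the robot), y to its tower, z up. Bay x +-85, y +-100, under the hinged cover (top 120 high when shut). Tower y 115 to 255, x +-102, 420 tall; drip tray before it, x -195 to -95, 20 high. Control deck with the switch: y -172 to -102, x +-85, top 120 high
- lid (a joint): Cover's angle, rad: 0 shut, 1.9 open against its stop, leaning back 0.33 past upright. Starts 1.4 to 1.85. Its stiff hinge holds it from about 1.35 to 1.8; drawn forward below 1.2 it falls shut by itself in 1 to 2 s, damped. Under 2 N at the edge. The cover is a plate 172 long from hinge to free edge, 200 wide, 10 thick, with a finger tab 60 wide standing 12 out of the free edge
- lid_edge (a point): Middle of the cover's free edge, at half its thickness. Axes are the cover's: x from free edge to hinge, y along the edge (the purifier's y), z out of its outer face (up when shut)
- lid_hinge (a point): Middle of the cover's hinge end at half its thickness, at the back of the bay; the hinge axis lies 5 behind this in the cover's -z (at the cover's inner face, 110 above the counter) and runs along y. Axes as lid_edge
- cam (a joint): Slotted cam lock's angle, rad, growing clockwise seen from above the shut cover: 0 unlocked (slot parallel to the cover's free edge), 1.571 locked at its stop (slot square to that edge). Starts at 0. Sprung over centre: it resists with up to 0.12 N m to 1.05; beyond 1.25 it snaps on into its seat at 1.571 and stays; let go below 0.85 it springs back to 0
- cam_slot (a point): Centre of the lock's slot, on the slot's floor; x along the slot, z out of the cover. The lock is a steel disc of diameter 32 standing 6 proud of the cover's outer face, on its middle line, 40 from the free edge. The slot runs right across the disc, 5 wide and 5 deep, open at both ends; its floor is 121 above the counter when the cover is shut
- driver: Stubby driver, 0.07 to 0.12 kg, standing blade down in the stand; yaw varies. Origin on its axis under its round collar (diameter 42, 7 high), which rests on the stand; z up, x along the blade's width. Wooden handle 26 by 26, flats square to x and y, from 6 to 59 above the origin. Shank of diameter 10 down to -36, then a flat blade to -50, 16 wide (x), 3 thick (y), its last 3 only 2 thick
- driver_tip (a point): Middle of the blade's end, 50 below the driver's origin; axes as the driver's
- rack: Black plastic driver stand, fixed: a top plate 70 (x) by 150 (y), 10 thick, its top 65 above the counter, on two side walls. Three holes in a row along y: the driver's is the middle one, 27 in diameter; the small ones 48 to each side are empty. Origin on the counter under its centre; yaw varies
- rack_hole (a point): Centre of the stand's middle hole at its top face, 65 above the counter. The driver is home with its collar resting on the plate, its origin here, at any yaw
- toggle (a joint): Toggle switch's angle, rad: 0 off (leans 0.35 to the purifier's front, its -x), 0.7 on (leans 0.35 to the back, +x). Starts off. Pushed past the middle (1 to 2 N) it snaps over and stays
- toggle_tip (a point): Tip of the switch's round steel lever (8 thick, with an 11 ball end), 34 from its pivot. The pivot lies in the control deck's top, 137 to the right (-y) of the purifier's origin, 120 above the counter; the tip is 12 before it when off and 12 behind when on, 32 above the deck
- steel_cup: Steel cup, 72 in diameter, 85 tall, on the drip tray under the tap; origin under its centre. Leave alone
- tumbler_a: Orange plastic tumbler, 76 in diameter, 115 tall, beyond the stand; origin under its centre. Leave alone
- tumbler_b: A second, identical orange tumbler. Leave alone
- decanter: Glass decanter with a black twist cap, 96 in diameter, 206 tall, right of the stand; origin under its centre. Leave alone
Mind the look-alikes: they are no part of the job. What is shaped like the driver but white is not meant. Of the things that look like the rack, take the one that is farthest to the robot's left at the start.

How it is judged:
By the outcome, as a careful person would: the job done as asked, in the order asked, and still so for the second after the job is handed in, with the robot touching nothing.
It also fails if it takes over 72 s, if anything falls off the work surface, if the arm or the gripper's body presses on something with over 40 N, if the wrist force passes 120 N, or if a joint passes its speed limit or range.

## Working session

There is one attempt and no reset: what is moved stays moved. The work goes in short steps, Python scripts to look and compute and a tool call to move; the robot and the scene stay as the last step left them, time stands still between calls to the robot, and variables do not carry over. Pictures are saved under pics/ and viewed, about 8 in all and at most 12, crops included, and the job is handed in when it is done.

Besides the shell and the picture viewer there is one more tool, called as name(argument=value, ...) on one line, values as JSON. apply_moves: Moves the arm, as the interface text tells. Its arguments: {"type":"object","properties":{"increments":{"type":"array","items":{"type":"object","properties":{"gripper":{"type":"number"},"delta_pos":{"type":"array","items":{"type":"number"}},"dr":{"type":"array","items":{"type":"number"}}}}}},"required":["increments"]}

```bash
mkdir -p pics; ls; cat > h.py <<'E'
import numpy as np, cv2
from scipy.spatial.transform import Rotation as R
from workcell import ctrl
def cap(n):
    d=ctrl.get_image(n); Rm=cv2.Rodrigues(np.array(d['rvec'],float))[0]; t=np.array(d['tvec'],float).ravel()
    z=d['range_z'].astype(float); v,u=np.mgrid[:z.shape[0],:z.shape[1]]; K=np.array(d['mtx'])
    P=np.stack([(u-K[0,2])/K[0,0]*z,(v-K[1,2])/K[1,1]*z,z],-1)
    W=(P-t)@Rm; W[z<=0]=np.nan
    return d['img'],W,(K,Rm,t)
def proj(c,p):
    K,Rm,t=c; q=Rm@np.array(p,float)+t; q=K@q; return q[:2]/q[2]
E
python3 - <<'E'
from h import *
o=ctrl.get_obs(); print(o['ee_pos'],o['orientation'],o['width'],R.from_rotvec(o['orientation']).as_matrix().round(3))
for n in('scene','side'):
    i,W,c=cap(n); cv2.imwrite(f'pics/{n}.png',cv2.resize(i[:,:,::-1],(800,600))); np.savez(f'{n}.npz',i=i,W=W,K=c[0],R=c[1],t=c[2]); print(n,-c[1].T@c[2])
E
```

```text
pics
[ 219.32022221 -584.68343878  229.92214608] [ 2.0262418   0.36905062 -2.02677044] 87.91580659375308 [[-0.001  0.351 -0.936]
 [ 0.001 -0.936 -0.351]
 [-1.    -0.001 -0.   ]]
scene [1120.47105961 -585.14840243 1024.7827606 ]
side [-413.87881893  316.15150103 1102.38341336]
```

View pics/scene.png

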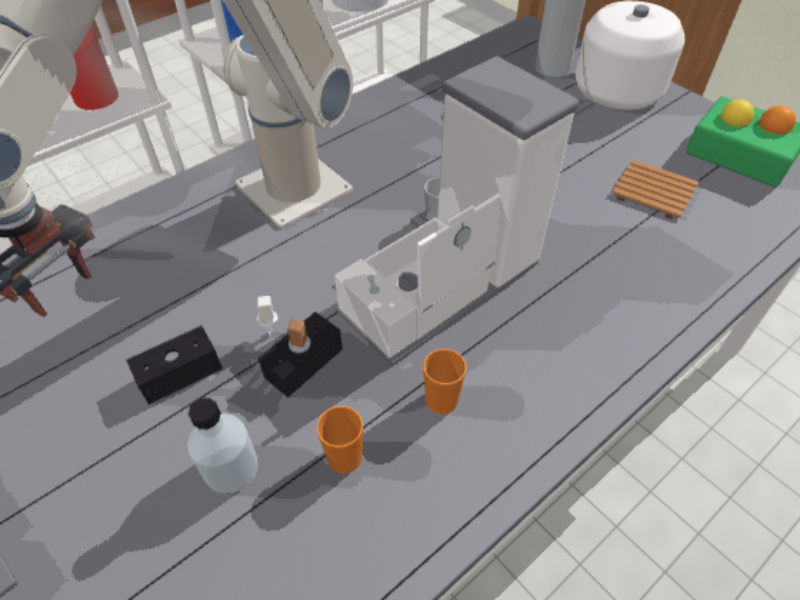

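View pics/side.png

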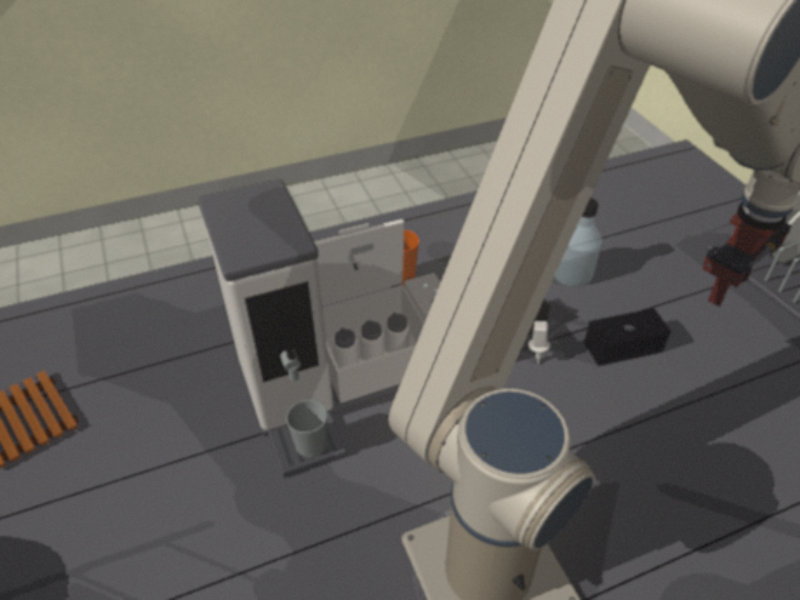

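The scene view (800x600) shows the purifier at (450,250) with its cover open. The wooden driver in its stand is at (298,340), the white look-alike driver at (265,310) and the look-alike stand at (175,365). The tumblers are at (340,440) and (443,380), and the decanter is at (225,450). Next I'll measure positions from depth.

```bash
python3 - <<'E'
from h import *
for n in('scene','side'):
    d=np.load(n+'.npz'); W=d['W']; i=d['i'].astype(int); x,y,z=W[...,0],W[...,1],W[...,2]
    v,u=np.mgrid[:420,:560]
    print('==',n)
    for zl in(0,):
        print('table z',np.nanmedian(z[(abs(z)<15)]))
    def rect(m,name):
        p=np.c_[x[m],y[m]].astype(np.float32)
        if len(p)<10: print(name,len(p));return
        r=cv2.minAreaRect(p); print(name,len(p),'c',np.round(r[0],1),'s',np.round(r[1],1),'a',round(r[2],2),'med',np.median(p,0).round(1),'zmed',np.median(z[m]).round(1), 'corners',cv2.boxPoints(r).round().tolist())
    rect((z>412)&(z<428)&(x>300)&(abs(y)<400)&(y>-150),'tower top')
    dark=i.sum(-1)<120
    br=(i[...,0]-i[...,2]>50)&(i[...,0]<235)
    if n=='scene':
        box=(u>175)&(u<245)&(v>215)&(v<280)
        rect(box&(abs(z-65)<5)&dark,'rack top')
        rect((u>195)&(u<220)&(v>218)&(v<248)&(z>115)&br,'handle top')
        rect((u>195)&(u<220)&(v>215)&(v<250)&(z>74)&br,'handle all')
        rect((u>195)&(u<220)&(v>228)&(v<255)&(z>67)&(z<76)&~br,'collar')
        rect((u>175)&(u<200)&(v>200)&(v<240)&(z>20),'white drv'); m=(u>175)&(u<200)&(v>200)&(v<240)&(z>20); print(z[m].min(),z[m].max())
        rect((u>235)&(u<300)&(v>175)&(v<250)&(abs(z-120)<4),'deck')
        rect((u>250)&(u<275)&(v>188)&(v<212)&(z>126)&(z<170),'toggle')
        for nm,b in dict(ta=(220,256,284,332),tb=(294,328,244,290),dec=(130,182,278,345)).items():
            rect((u>b[0])&(u<b[1])&(v>b[2])&(v<b[3])&(z>(100 if nm!='dec' else 40)),nm)
    # lid points
    m=(z>150)&(z<330)&(x>350)&(x<800)&(y>-200)&(y<250)&( ((u>292)&(u<350)&(v>138)&(v<210)) if n=='scene' else ((u>222)&(u<283)&(v>158)&(v<210)))
    P=W[m]; c=np.median(P,0); 
    for _ in range(5):
        q=P[abs((P-P.mean(0))@np.linalg.svd(P-P.mean(0),full_matrices=False)[2][2])<6]; P=q
    nn=np.linalg.svd(P-P.mean(0),full_matrices=False)[2][2]; print('lid',len(P),P.mean(0).round(1),nn.round(3),'z',P[:,2].min(),P[:,2].max())
    top=P[P[:,2]>P[:,2].max()-40]; print('ends',P[P[:,1].argmin()],P[P[:,1].argmax()])
E
```

```text
== scene
table z -0.5870424387607747
tower top 2658 c [487.3 200.6] s [146.  205.5] a 89.79 med [497.4 193.2] zmed 418.9 corners [[384.0, 128.0], [590.0, 127.0], [590.0, 273.0], [385.0, 274.0]]
rack top 807 c [ 462.7 -286.2] s [ 71.3 148.7] a 8.8 med [ 468.2 -300. ] zmed 64.3 corners [[416.0, -218.0], [439.0, -365.0], [509.0, -354.0], [487.0, -207.0]]
handle top 82 c [ 463.2 -284.8] s [24.2 25. ] a 34.79 med [ 464.7 -286.2] zmed 122.7 corners [[446.0, -281.0], [460.0, -302.0], [480.0, -288.0], [466.0, -268.0]]
handle all 181 c [ 463.4 -285.3] s [24.3 26.5] a 36.74 med [ 468.7 -288.9] zmed 112.3 corners [[446.0, -282.0], [462.0, -303.0], [481.0, -289.0], [465.0, -267.0]]
collar 88 c [ 470.  -293.7] s [63.9 67.7] a 60.5 med [ 471.2 -294. ] zmed 69.0 corners [[425.0, -305.0], [484.0, -338.0], [515.0, -283.0], [456.0, -249.0]]
white drv 271 c [ 391.6 -306.1] s [39.6 90.9] a 72.77 med [ 369.2 -299. ] zmed 76.4 corners [[342.0, -312.0], [429.0, -338.0], [441.0, -301.0], [354.0, -274.0]]
20.009218566292596 112.54177483183223
deck 1120 c [ 492.6 -112.1] s [181.5  89.1] a 1.2 med [ 496.9 -122
[... 554 characters left out ...]
]]
dec 2057 c [ 570.7 -510. ] s [95.3 85.1] a 79.2 med [ 585.9 -513.1] zmed 125.4 corners [[520.0, -549.0], [604.0, -565.0], [621.0, -471.0], [538.0, -455.0]]
lid 569 [574.7 -12.4 225.3] [0.999 0.045 0.026] z 150.5966368381267 295.30159064973185
ends [575.83265939 -84.24255569 153.46702582] [564.21860478  87.68940649 278.57453048]
== side
table z 0.9788846918785119
tower top 3774 c [485.9 202. ] s [143.2 212.8] a 89.99 med [469.5 204.6] zmed 420.7 corners [[379.0, 130.0], [592.0, 130.0], [592.0, 274.0], [380.0, 274.0]]
lid 1993 [566.3   7.2 218.3] [0.998 0.009 0.063] z 150.01868869980945 295.04860647995207
ends [571.47325256 -81.7564643  173.05267709] [568.89407129  91.97587118 177.55454458]
```

The purifier sits near (486.5, 16) with yaw about 0, and the stand's hole is near (463, -286). The handle flats are at about 35°. I'll close the gripper, align the tool (y = +X, z = -Y) and go over and behind the cover.

apply_moves(increments=[{"gripper": 0,"delta_pos": [-3.6,0,0],"dr": [-0.121,0,0]},{"gripper": 0,"delta_pos": [-3.6,0,0],"dr": [-0.121,0,0]},{"gripper": 0,"delta_pos": [-3.6,0,0],"dr": [-0.121,0,0]},{"gripper": 0,"delta_pos": [-3.6,0,0],"dr": [-0.121,0,0]},{"gripper": 0,"delta_pos": [-3.6,0,0],"dr": [-0.121,0,0]}])

```text
t: 0.52
ee_pos: [219.3, -584.7, 412.0]
orientation: [1.637, 0.863, -1.637]
ft_force: [0.7, -0.4, 0.1]
width: 57.8
```

apply_moves(increments=[{"gripper": 0,"delta_pos": [0,0,0],"dr": [-0.121,0,0]},{"gripper": 0,"delta_pos": [0,0,0],"dr": [-0.121,0,0]},{"gripper": 0,"delta_pos": [0,0,0],"dr": [-0.121,0,0]},{"gripper": 0,"delta_pos": [0,0,0],"dr": [-0.121,0,0]},{"gripper": 0,"delta_pos": [0,0,0],"dr": [-0.121,0,0]}])

```text
t: 0.93
ee_pos: [219.4, -585.0, 410.3]
orientation: [1.207, 1.212, -1.206]
ft_force: [0.3, -0.1, -1.0]
width: 24.5
```

```bash
cat >> h.py <<'E'
def st():
    o=ctrl.get_obs(); M=R.from_rotvec(o['orientation']).as_matrix()
    print('t',round(o['t'],2),'p',o['ee_pos'].round(1) if hasattr(o['ee_pos'],'round') else o['ee_pos'],'yaw(jaw)',np.degrees(np.arctan2(M[1,1],M[0,1])).round(2),'down',M[:,0].round(3),'F',np.round(o['ft_force'],1),'M',np.round(o['moment'],2),'w',round(o['width'],1),'q',np.round(o['qpos'],2)); return o,M
E
python3 - <<'E'
from h import *
st()
# purifier yaw: tower front face (side cam), deck right face (scene), tower back face
for n in('scene','side'):
    d=np.load(n+'.npz'); W=d['W']; x,y,z=W[...,0],W[...,1],W[...,2]
    def pl(m,nm):
        P=W[m]
        for _ in range(6):
            c=P.mean(0); nn=np.linalg.svd(P-c,full_matrices=False)[2][2]; k=abs((P-c)@nn)<4; P=P[k]
        print(n,nm,len(P),c.round(1),nn.round(4))
    if n=='scene':
        pl((abs(x-588)<12)&(y>145)&(y<265)&(z>150)&(z<400),'tower back')
        pl((abs(y+156)<12)&(x>415)&(x<560)&(z>15)&(z<110),'deck side')
        pl((abs(x-573)<14)&(y>-80)&(y<105)&(z>130)&(z<280),'lid')
        pl((abs(y-131)<12)&(x>395)&(x<550)&(z>200)&(z<405),'tower side')
    else: pl((abs(x-384)<12)&(y>140)&(y<265)&(z>100)&(z<400),'tower front'); pl((abs(x-570)<14)&(y>-80)&(y<105)&(z>130)&(z<280),'lid')
E
```

```text
t 0.93 p [ 219.4 -585.   410.3] yaw(jaw) 0.23 down [-0.     0.001 -1.   ] F [ 0.3 -0.1 -1. ] M [-0.04 -0.08 -0.01] w 24.5 q [-1.23  0.28  1.43  0.    1.44 -1.24]
scene tower back 1901 [585.8 202.3 284.1] [1.0e+00 4.2e-03 8.0e-04]
scene deck side 620 [ 489.  -154.7   63.5] [-0.0032  1.     -0.0028]
scene lid 2041 [575.7   9.1 208.4] [0.9984 0.0027 0.0569]
scene tower side 2560 [472.9 132.4 312.5] [-0.0022  1.     -0.0024]
side tower front 4444 [386.1 203.7 267.5] [-1.e+00 -8.e-04 -4.e-04]
side lid 2153 [567.    7.9 207.9] [0.9981 0.0051 0.0618]
```

apply_moves(increments=[{"gripper": 0,"delta_pos": [0,2.2,-2.72],"dr": [0,0,0]},{"gripper": 0,"delta_pos": [0,2.2,-2.72],"dr": [0,0,0]},{"gripper": 0,"delta_pos": [0,2.2,-2.72],"dr": [0,0,0]},{"gripper": 0,"delta_pos": [0,2.2,-2.72],"dr": [0,0,0]},{"gripper": 0,"delta_pos": [0,2.2,-2.72],"dr": [0,0,0]}])

```text
t: 1.35
ee_pos: [330.3, -447.9, 410.2]
orientation: [1.211, 1.209, -1.211]
ft_force: [0.8, -0.4, -0.1]
width: 0.5
```

apply_moves(increments=[{"gripper": 0,"delta_pos": [0,2.2,-2.72],"dr": [0,0,0]},{"gripper": 0,"delta_pos": [0,2.2,-2.72],"dr": [0,0,0]},{"gripper": 0,"delta_pos": [0,2.2,-2.72],"dr": [0,0,0]},{"gripper": 0,"delta_pos": [0,2.2,-2.72],"dr": [0,0,0]},{"gripper": 0,"delta_pos": [0,2.2,-2.72],"dr": [0,0,0]}])

```text
t: 1.77
ee_pos: [440.6, -312.0, 410.4]
orientation: [1.211, 1.209, -1.211]
ft_force: [0.9, -0.3, -0.1]
width: 0.8
```

apply_moves(increments=[{"gripper": 0,"delta_pos": [0,2.2,-2.72],"dr": [0,0,0]},{"gripper": 0,"delta_pos": [0,2.2,-2.72],"dr": [0,0,0]},{"gripper": 0,"delta_pos": [0,2.2,-2.72],"dr": [0,0,0]},{"gripper": 0,"delta_pos": [0,2.2,-2.72],"dr": [0,0,0]},{"gripper": 0,"delta_pos": [0,2.2,-2.72],"dr": [0,0,0]}])

```text
t: 2.18
ee_pos: [550.9, -176.2, 410.4]
orientation: [1.21, 1.209, -1.211]
ft_force: [0.2, 0.0, 0.9]
width: 0.1
```

apply_moves(increments=[{"gripper": 0,"delta_pos": [0,2.2,-2.72],"dr": [0,0,0]},{"gripper": 0,"delta_pos": [0,2.2,-2.72],"dr": [0,0,0]},{"gripper": 0,"delta_pos": [0,2.2,-2.72],"dr": [0,0,0]},{"gripper": 0,"delta_pos": [0,2.2,-2.72],"dr": [0,0,0]},{"gripper": 0,"delta_pos": [0,2.2,-2.72],"dr": [0,0,0]}])

```text
t: 2.6
ee_pos: [661.2, -40.4, 410.2]
orientation: [1.21, 1.209, -1.211]
ft_force: [0.5, -0.5, 1.2]
width: 0.5
```

```bash
python3 -c "
from h import *
st()"
```

```text
t 2.6 p [661.2 -40.4 410.2] yaw(jaw) -0.11 down [-0.001  0.    -1.   ] F [ 0.5 -0.5  1.2] M [ 0.01 -0.13  0.03] w 0.5 q [-0.08  0.34  1.34 -0.    1.46 -0.08]
```

apply_moves(increments=[{"gripper": 0,"delta_pos": [2.95,0,0],"dr": [0,0,0]},{"gripper": 0,"delta_pos": [2.95,0,0],"dr": [0,0,0]},{"gripper": 0,"delta_pos": [2.95,0,0],"dr": [0,0,0]},{"gripper": 0,"delta_pos": [2.95,0,0],"dr": [0,0,0]},{"gripper": 0,"delta_pos": [2.95,0,0],"dr": [0,0,0]}])

```text
t: 3.02
ee_pos: [660.1, -41.8, 261.4]
orientation: [1.21, 1.209, -1.211]
ft_force: [-0.1, -0.5, -0.6]
width: 0.2
```

apply_moves(increments=[{"gripper": 0,"delta_pos": [0,-2,0],"dr": [0,0,0]},{"gripper": 0,"delta_pos": [0,-2,0],"dr": [0,0,0]},{"gripper": 0,"delta_pos": [0,-2,0],"dr": [0,0,0]},{"gripper": 0,"delta_pos": [0,-1,0],"dr": [0,0,0]},{"gripper": 0,"delta_pos": [0,-1,0],"dr": [0,0,0]}])

```text
t: 3.43
ee_pos: [579.8, -41.9, 263.0]
orientation: [1.211, 1.208, -1.211]
ft_force: [1.2, -0.4, -0.6]
width: 0.1
```

apply_moves(increments=[{"gripper": 0,"delta_pos": [0,-1.2,0],"dr": [0,0,0]},{"gripper": 0,"delta_pos": [0,-1.2,0],"dr": [0,0,0]},{"gripper": 0,"delta_pos": [0,-1.2,0],"dr": [0,0,0]},{"gripper": 0,"delta_pos": [0,-1.2,0],"dr": [0,0,0]},{"gripper": 0,"delta_pos": [0,-1.2,0],"dr": [0,0,0]}])

```text
t: 3.85
ee_pos: [520.4, -41.8, 263.4]
orientation: [1.211, 1.207, -1.21]
ft_force: [1.1, 0.3, 0.4]
width: 0.4
```

apply_moves(increments=[{"gripper": 0,"delta_pos": [0,-1.2,0],"dr": [0,0,0]},{"gripper": 0,"delta_pos": [0,-1.2,0],"dr": [0,0,0]},{"gripper": 0,"delta_pos": [0,0,0],"dr": [0,0,0]},{"gripper": 0,"delta_pos": [0,0,0],"dr": [0,0,0]},{"gripper": 0,"delta_pos": [-1.5,0,0],"dr": [0,0,0]}])

```text
t: 4.27
ee_pos: [495.5, -41.6, 276.4]
orientation: [1.209, 1.211, -1.213]
ft_force: [-0.3, -0.2, 0.0]
width: 0.6
```

```bash
python3 - <<'E'
from h import *
st()
i,W,c=cap('scene'); cv2.imwrite('pics/s2.png',cv2.resize(i[120:260,200:390,::-1],(760,560)))
E
```

```text
t 4.27 p [495.5 -41.6 276.4] yaw(jaw) -0.12 down [-0.004  0.    -1.   ] F [-0.3 -0.2  0. ] M [ 0.03 -0.07  0.04] w 0.6 q [-0.11  0.18  1.86  0.    1.11 -0.11]
```

View pics/s2.png

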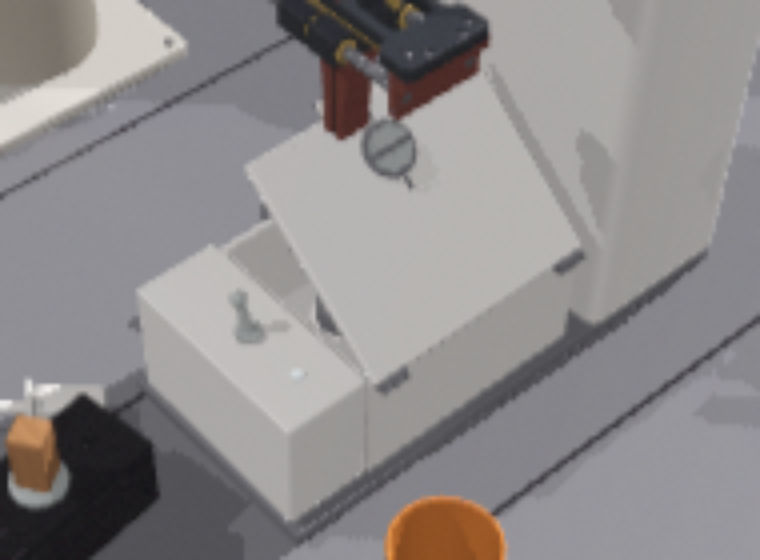

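The cover is falling shut with the fingers clear. I'll move over the stand, opening the gripper and turning the jaws towards 35°.

apply_moves(increments=[{"gripper": 0,"delta_pos": [-2,0,2],"dr": [0,0,0]},{"gripper": 100,"delta_pos": [-1,-0.2,3.5],"dr": [0,0,0]},{"gripper": 100,"delta_pos": [0,-0.4,3.8],"dr": [0,0,0]},{"gripper": 100,"delta_pos": [0,-0.4,3.8],"dr": [0,0,0]},{"gripper": 100,"delta_pos": [0,-0.4,3.8],"dr": [0,0,0]}])

```text
t: 4.73
ee_pos: [482.8, -212.6, 308.6]
orientation: [1.21, 1.207, -1.209]
ft_force: [0.4, 1.2, -0.7]
width: 23.6
```

apply_moves(increments=[{"gripper": 100,"delta_pos": [0,-0.6,3.8],"dr": [0,0,0]},{"gripper": 100,"delta_pos": [0,-0.6,3.7],"dr": [0,0,0]},{"gripper": 100,"delta_pos": [0,0,0],"dr": [-0.12,0,0]},{"gripper": 100,"delta_pos": [0,0,0],"dr": [-0.12,0,0]},{"gripper": 100,"delta_pos": [0,0,0],"dr": [-0.12,0,0]}])

```text
t: 5.15
ee_pos: [470.4, -287.1, 307.9]
orientation: [0.939, 1.358, -0.938]
ft_force: [0.5, 0.0, 0.1]
width: 56.7
```

apply_moves(increments=[{"gripper": 100,"delta_pos": [0,0,0],"dr": [-0.12,0,0]},{"gripper": 100,"delta_pos": [0,0,0],"dr": [-0.12,0,0]},{"gripper": 100,"delta_pos": [0,0,0],"dr": [0,0,0]},{"gripper": 100,"delta_pos": [0,0,0],"dr": [0,0,0]},{"gripper": 100,"delta_pos": [0,0,0],"dr": [0,0,0]}])

```text
t: 5.57
ee_pos: [470.4, -285.8, 308.1]
orientation: [0.761, 1.433, -0.761]
ft_force: [-0.6, 0.2, -0.2]
width: 87.4
```

```bash
python3 - <<'E'
from h import *
o,M=st()
i,W,c=cap('wrist'); cv2.imwrite('pics/w1.png',i[:,:,::-1]); np.savez('w1.npz',i=i,W=W)
C=-c[1].T@c[2]; print('cam in tool',M.T@(C-o['ee_pos']),'optical axis in tool',M.T@c[1][2])
ii=i.astype(int); x,y,z=W[...,0],W[...,1],W[...,2]
br=(ii[...,0]-ii[...,2]>50)
near=(np.hypot(x-463,y+286)<45)
for nm,m in (('handletop',near&br&(z>117)),('handle',near&br&(z>74)),('collar',near&~br&(z>67)&(z<77)),('rack',(abs(z-65)<4)&(np.hypot(x-463,y+286)<95)&(ii.sum(-1)<150))):
    p=np.c_[x[m],y[m]].astype(np.float32)
    if len(p)<5: print(nm,len(p)); continue
    r=cv2.minAreaRect(p); print(nm,len(p),np.round(r[0],1),np.round(r[1],1),round(r[2],2),np.median(z[m]).round(1))
m=(abs(x-445)<100)&(abs(y-17)<30)&(z>90)&(z<200); print('lid?',np.nanmedian(z[m]) if m.any() else None)
E
```

```text
t 5.57 p [ 470.4 -285.8  308.1] yaw(jaw) 34.07 down [ 0. -0. -1.] F [-0.6  0.2 -0.2] M [ 0.05 -0.09 -0.01] w 87.4 q [-0.57  0.23  1.72  0.    1.19 -1.16]
cam in tool [-153.39311694    0.21908854  -67.92798269] optical axis in tool [ 9.68173586e-01 -1.70179902e-04  2.50279599e-01]
handletop 2532 [ 460.6 -282.3] [82.  32.9] 27.42 406.0
handle 2562 [ 460.6 -282.3] [82.  32.9] 27.42 406.0
collar 256 [ 466.6 -278.2] [58.2 33.3] 31.08 69.7
rack 988 [ 461.7 -286.6] [ 68.1 147.9] 9.14 64.3
lid? 119.09093406823138
```

View pics/w1.png

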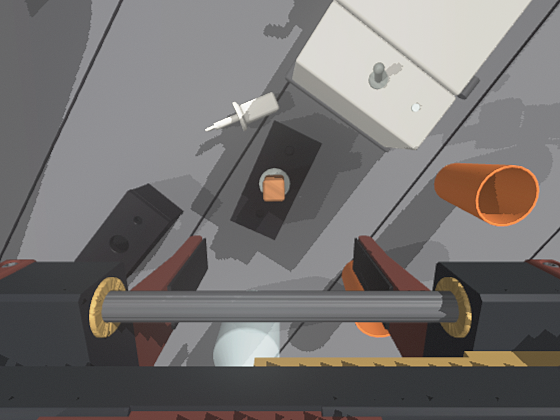

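The wrist view shows the wooden driver upright at (273,188) in the left stand. The white one is lying at (240,110), and the cover reads 119 high, so it is shut. I'll refine the handle's pose.

```bash
python3 - <<'E'
from h import *
d=np.load('w1.npz'); i=d['i'].astype(int); W=d['W']; x,y,z=W[...,0],W[...,1],W[...,2]
br=(i[...,0]-i[...,2]>40); near=(np.hypot(x-463,y+286)<45)&(z<135)
for nm,m in (('handletop',near&br&(z>119)),('handle',near&br&(z>74)),('collar',near&~br&(z>67)&(z<77))):
    p=np.c_[x[m],y[m]].astype(np.float32); r=cv2.minAreaRect(p); print(nm,len(p),np.round(r[0],1),np.round(r[1],1),round(r[2],2),np.median(z[m]).round(1))
m=(abs(x-370)<60)&(abs(y+300)<70)&(z>4)&(i.min(-1)>140); p=W[m]; print('white',p.min(0),p.max(0))
m=(abs(x-445)<30)&(abs(y-17)<40)&(z>105); print('lid',m.sum())
# yaw by fitting square edges of top: use contour mask
m=(near&br&(z>119)).astype(np.uint8); print(m.sum())
E
```

```text
handletop 448 [ 461.1 -285.2] [25.  25.1] 34.24 122.9
handle 494 [ 461.  -285.2] [25.1 25.2] 34.5 122.8
collar 251 [ 466.6 -278.2] [58.2 33.3] 31.08 69.7
white [ 340.70280952 -282.42186019   17.42557545] [ 389.18395893 -230.07552602   42.55510468]
lid 0
448
```

apply_moves(increments=[{"gripper": 100,"delta_pos": [3,-0.34,-0.25],"dr": [-0.004,0,0]},{"gripper": 100,"delta_pos": [3,-0.34,-0.25],"dr": [-0.004,0,0]},{"gripper": 100,"delta_pos": [3,0,0],"dr": [0,0,0]},{"gripper": 100,"delta_pos": [3,0,0],"dr": [0,0,0]},{"gripper": 100,"delta_pos": [3,0,0],"dr": [0,0,0]}])

```text
t: 6.03
ee_pos: [461.8, -285.4, 157.2]
orientation: [0.754, 1.435, -0.754]
ft_force: [0.4, -0.1, 0.5]
width: 87.7
```

apply_moves(increments=[{"gripper": 100,"delta_pos": [2.4,0,0],"dr": [0,0,0]},{"gripper": 100,"delta_pos": [2.2,0,0],"dr": [0,0,0]},{"gripper": 100,"delta_pos": [1.3,0,0],"dr": [0,0,0]},{"gripper": 100,"delta_pos": [0.9,0,0],"dr": [0,0,0]},{"gripper": 100,"delta_pos": [0,0,0],"dr": [0,0,0]}])

```text
t: 6.45
ee_pos: [460.9, -284.8, 88.5]
orientation: [0.754, 1.439, -0.753]
ft_force: [-0.9, 0.4, -0.2]
width: 88.0
```

apply_moves(increments=[{"gripper": 0,"delta_pos": [0,0,0],"dr": [0,0,0]},{"gripper": 0,"delta_pos": [0,0,0],"dr": [0,0,0]},{"gripper": 0,"delta_pos": [0,0,0],"dr": [0,0,0]},{"gripper": 0,"delta_pos": [0,0,0],"dr": [0,0,0]},{"gripper": 0,"delta_pos": [0,0,0],"dr": [0,0,0]}])

```text
t: 6.87
ee_pos: [462.0, -285.7, 91.0]
orientation: [0.752, 1.435, -0.752]
ft_force: [-1.1, -0.1, 0.3]
width: 57.8
```

apply_moves(increments=[{"gripper": 0,"delta_pos": [0,0,0],"dr": [0,0,0]},{"gripper": 0,"delta_pos": [0,0,0],"dr": [0,0,0]},{"gripper": 0,"delta_pos": [0,0,0],"dr": [0,0,0]},{"gripper": 0,"delta_pos": [0,0,0],"dr": [0,0,0]},{"gripper": 0,"delta_pos": [0,0,0],"dr": [0,0,0]}])

```text
t: 7.28
ee_pos: [461.6, -285.4, 90.2]
orientation: [0.752, 1.437, -0.752]
ft_force: [0.5, 0.3, 1.0]
width: 25.6
```

```bash
python3 - <<'E'
from h import *
st()
E
```

```text
t 7.28 p [ 461.6 -285.4   90.2] yaw(jaw) 34.72 down [-0. -0. -1.] F [0.5 0.3 1. ] M [-0.04 -0.09  0.01] w 25.6 q [-0.58  0.51  1.9  -0.    0.73 -1.18]
```

Gripped: the opening is 25.6 for a 26 handle. I'll lift and look at the blade's orientation.

apply_moves(increments=[{"gripper": 0,"delta_pos": [-1,0,0],"dr": [0,0,0]},{"gripper": 0,"delta_pos": [-2,0,0],"dr": [0,0,0]},{"gripper": 0,"delta_pos": [-3,0,0],"dr": [0,0,0]},{"gripper": 0,"delta_pos": [-3.5,0,0],"dr": [0,0,0]},{"gripper": 0,"delta_pos": [-3.5,0,0],"dr": [0,0,0]}])

```text
t: 7.7
ee_pos: [461.0, -285.0, 221.7]
orientation: [0.753, 1.438, -0.752]
ft_force: [1.0, 0.2, 0.3]
width: 26.1
```

apply_moves(increments=[{"gripper": 0,"delta_pos": [-3.5,0,0],"dr": [0,0,0]},{"gripper": 0,"delta_pos": [-3.5,0,0],"dr": [0,0,0]},{"gripper": 0,"delta_pos": [0,0,0],"dr": [0,0,0]},{"gripper": 0,"delta_pos": [0,0,0],"dr": [0,0,0]},{"gripper": 0,"delta_pos": [0,0,0],"dr": [0,0,0]}])

```text
t: 8.12
ee_pos: [461.1, -285.1, 290.0]
orientation: [0.752, 1.437, -0.752]
ft_force: [-0.6, 0.9, -0.6]
width: 26.0
```

```bash
python3 - <<'E'
from h import *
o,M=st()
i,W,c=cap('wrist'); j,W2,c2=cap('scene'); k,W3,c3=cap('side')
p=o['ee_pos']; 
tip=p-[0,0,75]
a=[]
for im,cc in((i,c),(j,c2),(k,c3)):
    u,v=proj(cc,p-np.array([0,0,60])); print(u,v); u,v=int(u),int(v); h=35
    u=min(max(u,h),560-h);v=min(max(v,h),420-h)
    a.append(cv2.resize(im[v-h:v+h,u-h:u+h,::-1],(266,266),interpolation=cv2.INTER_NEAREST))
cv2.imwrite('pics/b1.png',np.hstack(a))
E
```

```text
t 8.12 p [ 461.1 -285.1  290. ] yaw(jaw) 34.72 down [-0.  0. -1.] F [-0.6  0.9 -0.6] M [-0.03 -0.15 -0.04] w 26.0 q [-0.58  0.23  1.76  0.    1.15 -1.18]
279.5933875152267 226.96952432723836
200.45655057176242 200.13594316017813
364.24645662426303 173.54160077240832
```

View pics/b1.png

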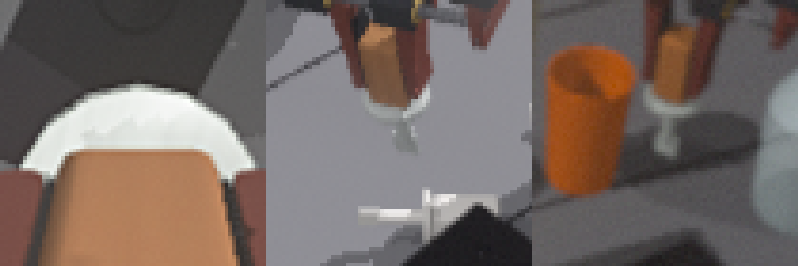

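```bash
python3 - <<'E'
from h import *
o=ctrl.get_obs(); p=o['ee_pos']
for n in('scene','side'):
    i,W,c=cap(n); C=-c[1].T@c[2]
    m=np.hypot(W[...,0]-p[0],W[...,1]-p[1])<20
    for lo,hi in((25,31),(37,45),(45,53),(53,60),(62,67),(67,72),(72,76)):
        q=W[m&(W[...,2]<p[2]-lo)&(W[...,2]>p[2]-hi)]-p
        if len(q)==0: print(n,lo,0); continue
        d=p-C; lat=np.array([-d[1],d[0]])/np.hypot(d[0],d[1]); s=q[:,:2]@lat
        # principal dir
        cov=np.linalg.svd(q[:,:2]-q[:,:2].mean(0))[2][0]
        print(n,lo,hi,len(q),'lat range',s.min().round(1),s.max().round(1),'mean',q[:,:2].mean(0).round(1),'dir',np.degrees(np.arctan2(cov[1],cov[0])).round(),'view',np.degrees(np.arctan2(d[1],d[0])).round())
E
```

```text
scene 25 31 7 lat range -10.6 16.8 mean [ 11.8 -10. ] dir 54.0 view 156.0
scene 37 45 1 lat range -0.5 -0.5 mean [ 2.6 -0.7] dir 0.0 view 156.0
scene 45 53 9 lat range -5.1 2.4 mean [3.8 0.4] dir -108.0 view 156.0
scene 53 60 14 lat range -8.3 5.8 mean [2.6 0.1] dir 43.0 view 156.0
scene 62 67 6 lat range -7.3 6.3 mean [1.2 0.3] dir 30.0 view 156.0
scene 67 72 8 lat range -6.3 5.0 mean [1.7 0.9] dir 33.0 view 156.0
scene 72 76 5 lat range -1.6 5.5 mean [-2.6 -1.1] dir 34.0 view 156.0
side 25 0
side 37 45 7 lat range -3.3 5.2 mean [-1.4  1.9] dir -63.0 view -34.0
side 45 53 7 lat range -1.4 4.8 mean [-0.3  2.2] dir -171.0 view -34.0
side 53 60 9 lat range -5.3 6.7 mean [-2.2  1.6] dir -144.0 view -34.0
side 62 67 8 lat range -5.8 8.6 mean [0.6 0.8] dir -135.0 view -34.0
side 67 72 8 lat range -6.2 5.5 mean [-0.8  1. ] dir -153.0 view -34.0
side 72 76 3 lat range 2.4 7.9 mean [6.8 2.5] dir 80.0 view -34.0
```

The blade's width lies along the jaws. I'll turn the jaws to 90° and go over the cover, offset +40 in x so the wrist camera sees the slot beside the collar.

apply_moves(increments=[{"gripper": 0,"delta_pos": [0,0,0],"dr": [-0.1206,0,0]},{"gripper": 0,"delta_pos": [0,0,0],"dr": [-0.1206,0,0]},{"gripper": 0,"delta_pos": [0,0,0],"dr": [-0.1206,0,0]},{"gripper": 0,"delta_pos": [0,0,0],"dr": [-0.1206,0,0]},{"gripper": 0,"delta_pos": [0,0,0],"dr": [-0.1206,0,0]}])

```text
t: 8.78
ee_pos: [461.4, -285.2, 289.3]
orientation: [0.28, 1.554, -0.279]
ft_force: [-0.1, 0.9, -1.3]
width: 25.6
```

apply_moves(increments=[{"gripper": 0,"delta_pos": [0,0,0],"dr": [-0.1206,0,0]},{"gripper": 0,"delta_pos": [0,0,0],"dr": [-0.1206,0,0]},{"gripper": 0,"delta_pos": [0,0,0],"dr": [-0.1206,0,0]},{"gripper": 0,"delta_pos": [-1,2.0,0.15],"dr": [0,0,0]},{"gripper": 0,"delta_pos": [0,3.0,0.2],"dr": [0,0,0]}])

```text
t: 9.2
ee_pos: [465.6, -236.6, 300.4]
orientation: [0.001, 1.57, -0.002]
ft_force: [0.8, 0.9, -1.0]
width: 25.5
```

apply_moves(increments=[{"gripper": 0,"delta_pos": [0,3.6,0.2],"dr": [0,0,0]},{"gripper": 0,"delta_pos": [0,3.6,0.2],"dr": [0,0,0]},{"gripper": 0,"delta_pos": [0,3.6,0.2],"dr": [0,0,0]},{"gripper": 0,"delta_pos": [0,3.6,0.2],"dr": [0,0,0]},{"gripper": 0,"delta_pos": [0,3.6,0.2],"dr": [0,0,0]}])

```text
t: 9.62
ee_pos: [474.6, -53.8, 299.5]
orientation: [0.0, 1.572, -0.0]
ft_force: [0.2, 0.0, -1.5]
width: 26.2
```

apply_moves(increments=[{"gripper": 0,"delta_pos": [1,3.6,0.2],"dr": [0,0,0]},{"gripper": 0,"delta_pos": [2.2,2.2,0.25],"dr": [0,0,0]},{"gripper": 0,"delta_pos": [2.5,1.4,0.2],"dr": [0,0,0]},{"gripper": 0,"delta_pos": [1.8,0,0],"dr": [0,0,0]},{"gripper": 0,"delta_pos": [0,0,0],"dr": [0,0,0]}])

```text
t: 10.03
ee_pos: [478.9, 17.6, 221.3]
orientation: [-0.002, 1.578, 0.002]
ft_force: [-0.3, -0.1, -0.5]
width: 26.1
```

apply_moves(increments=[{"gripper": 0,"delta_pos": [0,0,0],"dr": [0,0,0]},{"gripper": 0,"delta_pos": [0,0,0],"dr": [0,0,0]},{"gripper": 0,"delta_pos": [0,0,0],"dr": [0,0,0]},{"gripper": 0,"delta_pos": [0,0,0],"dr": [0,0,0]},{"gripper": 0,"delta_pos": [0,0,0],"dr": [0,0,0]}])

```text
t: 10.45
ee_pos: [482.2, 16.2, 226.1]
orientation: [0.001, 1.569, -0.001]
ft_force: [-0.6, -0.6, -1.0]
width: 25.9
```

```bash
python3 - <<'E'
from h import *
o,M=st()
i,W,c=cap('wrist'); cv2.imwrite('pics/w2.png',i[:,:,::-1]); np.savez('w2.npz',i=i,W=W,K=c[0],R=c[1],t=c[2])
p=o['ee_pos']; print('slot px',proj(c,(441,17.3,126)))
T=(W-p)@M
m=(abs(T[...,0]-20)<5)&(np.hypot(T[...,1],T[...,2])<30)&(i.min(-1)>120); q=T[m]; print('collar',m.sum(),q.min(0),q.max(0))
m=(abs(W[...,2]-126)<3)&(np.hypot(W[...,0]-441,W[...,1]-17)<25); q=W[m]; print('disc',len(q), cv2.minEnclosingCircle(q[:,:2].astype(np.float32)) if len(q) else '')
m=(abs(W[...,0]-420)<10)&(abs(W[...,1]-17)<60); print('lid z',np.nanmedian(W[...,2][m]))
E
```

```text
t 10.45 p [482.2  16.2 226.1] yaw(jaw) 89.95 down [ 0.002  0.    -1.   ] F [-0.6 -0.6 -1. ] M [ 0.05 -0.09  0.  ] w 25.9 q [ 0.01  0.22  1.94 -0.    0.98 -1.56]
slot px [281.07137056 167.00676859]
collar 710 [ 17.18922706 -19.33817615 -20.29645622] [24.93768661 19.11594857 -6.1953813 ]
disc 899 ((439.2665100097656, 15.856207847595215), 17.506567001342773)
lid z 119.39068705189322
```

View pics/w2.png

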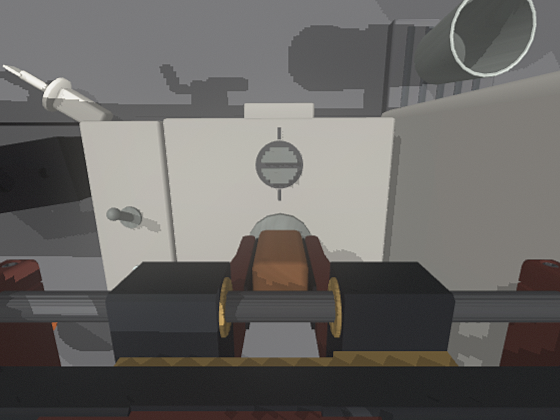

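The cover is shut flat. The slot is at (279,165), parallel to the free edge, and the collar arc tops out at (280,214). I'll fit both in the same frame.

```bash
cat >> h.py <<'E'
def ray(c,u,v,zp):
    K,Rm,t=c; C=-Rm.T@t; d=(np.stack([(u-K[0,2])/K[0,0],(v-K[1,2])/K[1,1],np.ones_like(u)],-1))@Rm
    return C+d*((zp-C[2])/d[...,2])[...,None]
def circ(P):
    from scipy.optimize import least_squares
    r=least_squares(lambda a:np.hypot(P[:,0]-a[0],P[:,1]-a[1])-a[2],[*P.mean(0),18],loss='soft_l1',f_scale=.5); return r.x.round(2),np.abs(r.fun).mean().round(2)
E
python3 - <<'E'
from h import *
d=np.load('w2.npz'); i=d['i'];W=d['W'];c=(d['K'],d['R'],d['t'])
g=cv2.cvtColor(i,cv2.COLOR_RGB2GRAY).astype(float)
p=np.array([482.2,16.2,226.1])
# disc: dark vs cover
roi=np.zeros_like(g,bool); roi[135:196,250:310]=1
print(np.median(g[roi&(W[...,2]>124)]),np.median(g[roi&(W[...,2]<121)]))
m=(roi&(W[...,2]>123)).astype(np.uint8); m=cv2.morphologyEx(m,cv2.MORPH_CLOSE,np.ones((9,9)))
ct=max(cv2.findContours(m,cv2.RETR_EXTERNAL,cv2.CHAIN_APPROX_NONE)[0],key=len)[:,0].astype(float)
print('disc',circ(ray(c,ct[:,0],ct[:,1],126.)[:,:2]),len(ct))
# slot rows
for u in (264,268,272,276,280,284,288,292,296): print(u,g[158:173,u].astype(int))
# collar
zc=226.1-18
m=((W[...,2]>195)&(W[...,2]<214)&(np.hypot(W[...,0]-p[0],W[...,1]-p[1])<30)).astype(np.uint8)
m[238:]=0
ct=[]
for u in range(252,310):
    r=np.where(m[:,u])[0]
    if len(r) and r[0]<236: ct.append((u,r[0]-.5))
ct=np.array(ct,float); P=ray(c,ct[:,0],ct[:,1],zc)
print('collar',len(ct),circ(P[:,:2]),P[:,0].min())
E
```

```text
141.0 184.0
disc (array([439.09,  15.13,  15.52]), np.float64(0.49)) 131
264 [141 142 141 143 127 105 101 102 102  99 119 138 141 139 140]
268 [142 140 141 144 126  97  90  90  99 100 118 139 141 140 139]
272 [142 141 142 144 125  96  90 101 103 100 118 139 142 140 140]
276 [140 141 141 145 124  97  90  90  93  97 118 139 142 141 133]
280 [140 141 141 144 124  97  90 100 104  96 125 141 142 140 140]
284 [141 141 143 145 125  95  95 100 101  98 126 141 141 140 140]
288 [142 142 142 146 124  98  89  93  99  97 125 140 141 141 140]
292 [141 142 142 145 125  96  90  91  88  94 125 142 141 140 140]
296 [115 141 149 151 129  97  91  93 100  97 128 145 147 150 113]
collar 58 (array([479.46,  16.07,  19.6 ]), np.float64(0.14)) 459.76547325349526
```

```bash
python3 - <<'E'
from h import *
from scipy.optimize import least_squares
d=np.load('w2.npz'); i=d['i'];W=d['W'];c=(d['K'],d['R'],d['t'])
g=cv2.cvtColor(i,cv2.COLOR_RGB2GRAY).astype(float)
p=np.array([482.2,16.2,226.1])
print('K',c[0].round(1).tolist(),'C',(-c[1].T@c[2]).round(2))
for v in range(208,236,3): print(v,W[v,280].round(1),i[v,280])
print('disc z',np.nanmedian(W[155:161,270:290,2]),np.nanmedian(W[170:176,270:290,2]),'lid z',np.nanmedian(W[140:180,200:240,2]))
for v in (162.3,165.2,168.2): print(v,ray(c,np.array(280.),np.array(v),126.),ray(c,np.array(280.),np.array(v),125.4))
print('disc rows', [ (v,int(g[v,280])) for v in list(range(138,146))+list(range(183,192))])
print('cols',[(u,int(g[160,u])) for u in list(range(252,262))+list(range(298,308))])
for zc in (207,208,209):
  P=[]
  for u in range(254,307,2):
    col=g[205:236,u]; 
    r=np.where((W[205:236,u,2]>195))[0]
    if len(r): P.append(ray(c,np.array(float(u)),np.array(205+r[0]-.5),float(zc)))
  P=np.array(P)[:,:2]; r=least_squares(lambda a:np.hypot(P[:,0]-a[0],P[:,1]-a[1])-21,[480,16]); print(zc,r.x,np.abs(r.fun).max())
E
```

```text
K [[292.1, 0.0, 279.8], [0.0, 292.1, 210.8], [0.0, 0.0, 1.0]] C [414.21  16.47 379.37]
208 [479.5  16.3 117.8] [186 183 177]
211 [482.2  16.3 118.5] [189 186 178]
214 [461.3  16.4 205.8] [113 115 111]
217 [463.3  16.4 205.8] [144 147 143]
220 [465.1  16.4 206.1] [146 150 145]
223 [466.7  16.4 207.2] [147 151 146]
226 [468.5  16.4 207.7] [146 150 145]
229 [470.6  16.4 207.2] [141 142 136]
232 [469.8  16.4 215.4] [104  81  65]
235 [469.6  16.4 221.2] [104  82  66]
disc z 125.25990395924867 125.28113104209616 lid z 119.35108971583423
162.3 [436.9781569   16.37886518 126.        ] [437.03206234  16.37864605 125.4       ]
165.2 [439.45187222  16.37703963 126.        ] [439.51163553  16.37681618 125.4       ]
168.2 [442.0238229  16.3751416 126.       ] [442.0896767   16.37491365 125.4       ]
disc rows [(138, 105), (139, 156), (140, 150), (141, 110), (142, 100), (143, 103), (144, 103), (145, 103), (183, 114), (184, 90), (185, 93), (186, 99), (187, 94), (188, 134), (189, 119), (190, 91), (191, 87)]
cols [(252, 185), (253, 187), (254, 190), (255, 178), (256, 123), (257, 97), (258, 103), (259, 102), (260, 99), (261, 135), (298, 98), (299, 103), (300, 102), (301, 96), (302, 127), (303, 178), (304, 189), (305, 186), (306, 185), (307, 184)]
207 [481.31378267  16.09851001] 0.5830194374832836
208 [481.06086151  16.09800341] 0.6167369469274497
209 [480.80780611  16.09749803] 0.6499754037525989
```

apply_moves(increments=[{"gripper": 0,"delta_pos": [0,-0.05,-1.5],"dr": [0,0,0]},{"gripper": 0,"delta_pos": [0,0,-1.5],"dr": [0,0,0]},{"gripper": 0,"delta_pos": [0,0,-1.33],"dr": [0,0,0]},{"gripper": 0,"delta_pos": [1.1,0,0],"dr": [0,0,0]},{"gripper": 0,"delta_pos": [1.0,0,0],"dr": [0,0,0]}])

```text
t: 10.92
ee_pos: [438.4, 16.0, 204.6]
orientation: [0.0, 1.569, -0.0]
ft_force: [0.5, -0.0, -0.2]
width: 25.7
```

apply_moves(increments=[{"gripper": 0,"delta_pos": [0,0,0],"dr": [0,0,0]},{"gripper": 0,"delta_pos": [0,0,0],"dr": [0,0,0]},{"gripper": 0,"delta_pos": [0,0,0],"dr": [0,0,0]},{"gripper": 0,"delta_pos": [0,0,0],"dr": [0,0,0]},{"gripper": 0,"delta_pos": [0,0,0],"dr": [0,0,0]}])

```text
t: 11.33
ee_pos: [438.8, 16.1, 204.5]
orientation: [-0.0, 1.57, 0.0]
ft_force: [-0.3, -0.6, -1.1]
width: 26.3
```

```bash
python3 - <<'E'
from h import *
o,M=st(); p=o['ee_pos']; a=[]
for n in('scene','side'):
    i,W,c=cap(n); u,v=proj(c,(440,16,130)); print(n,u,v,'px/mm',np.linalg.norm(proj(c,(440,16,130))-proj(c,(450,16,130)))/10,'tip exp',proj(c,p-[0,0,75]),'slot exp',proj(c,(439.5,15.7,126)))
    u,v=int(u),int(v); a.append(cv2.resize(i[v-25:v+25,u-25:u+25,::-1],(400,400),interpolation=cv2.INTER_CUBIC)); print('crop origin',u-25,v-25)
cv2.imwrite('pics/b2.png',np.hstack(a))
E
```

```text
t 11.33 p [438.8  16.1 204.5] yaw(jaw) 90.0 down [ 0.001  0.    -1.   ] F [-0.3 -0.6 -1.1] M [ 0.01 -0.17  0.05] w 26.3 q [ 0.01  0.19  2.05  0.    0.91 -1.56]
scene 287.8704687048568 168.16543300580338 px/mm 0.2914047852869283 tip exp [287.63283281 168.05925067] slot exp [287.66776705 169.09973899]
crop origin 262 143
side 265.8066090773956 233.77791964209047 px/mm 0.2825020597349482 tip exp [265.92606657 234.22637091] slot exp [266.01160914 234.88085453]
crop origin 240 208
```

View pics/b2.png

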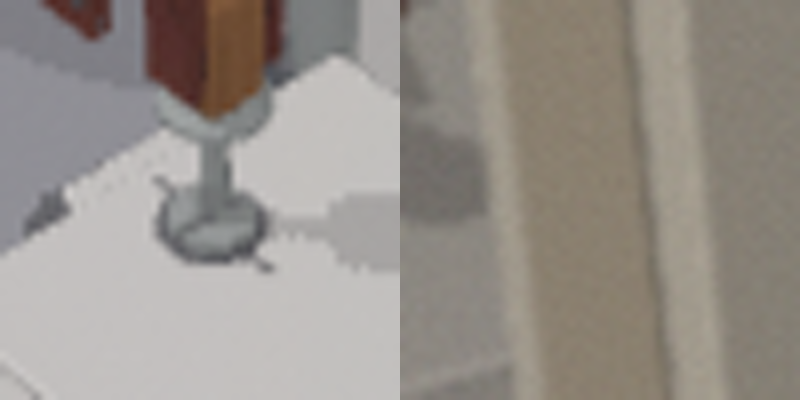

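The scene crop shows the blade right above the disc's slot. I'll go down gently with force checks.

apply_moves(increments=[{"gripper": 0,"delta_pos": [0.15,0,0],"dr": [0,0,0]},{"gripper": 0,"delta_pos": [0.15,0,0],"dr": [0,0,0]},{"gripper": 0,"delta_pos": [0.15,0,0],"dr": [0,0,0]},{"gripper": 0,"delta_pos": [0,0,0],"dr": [0,0,0]},{"gripper": 0,"delta_pos": [0,0,0],"dr": [0,0,0]}])

```text
t: 11.85
ee_pos: [438.2, 16.1, 199.5]
orientation: [0.0, 1.571, 0.0]
ft_force: [-0.4, -0.2, 0.1]
width: 25.7
```

apply_moves(increments=[{"gripper": 0,"delta_pos": [0.1,0,0],"dr": [0,0,0]},{"gripper": 0,"delta_pos": [0,0,0],"dr": [0,0,0]},{"gripper": 0,"delta_pos": [0,0,0],"dr": [0,0,0]},{"gripper": 0,"delta_pos": [0,0,0],"dr": [0,0,0]},{"gripper": 0,"delta_pos": [0,0,0],"dr": [0,0,0]}])

```text
t: 12.27
ee_pos: [438.4, 16.1, 198.7]
orientation: [0.0, 1.571, 0.0]
ft_force: [0.5, 0.2, -1.2]
width: 25.7
```

apply_moves(increments=[{"gripper": 0,"delta_pos": [0.1,0,0],"dr": [0,0,0]},{"gripper": 0,"delta_pos": [0,0,0],"dr": [0,0,0]},{"gripper": 0,"delta_pos": [0.1,0,0],"dr": [0,0,0]},{"gripper": 0,"delta_pos": [0,0,0],"dr": [0,0,0]},{"gripper": 0,"delta_pos": [0,0,0],"dr": [0,0,0]}])

```text
t: 12.68
ee_pos: [438.3, 16.1, 196.6]
orientation: [-0.0, 1.571, 0.0]
ft_force: [-0.6, -0.4, -0.6]
width: 25.8
```

apply_moves(increments=[{"gripper": 0,"delta_pos": [0,0,0],"dr": [0.05,0,0]},{"gripper": 0,"delta_pos": [0,0,0],"dr": [0.05,0,0]},{"gripper": 0,"delta_pos": [0,0,0],"dr": [0.05,0,0]},{"gripper": 0,"delta_pos": [0,0,0],"dr": [0.05,0,0]},{"gripper": 0,"delta_pos": [0,0,0],"dr": [0,0,0]}])

```text
t: 13.1
ee_pos: [438.7, 16.1, 196.8]
orientation: [0.158, 1.564, -0.158]
ft_force: [1.9, -1.2, -1.5]
width: 25.8
```

```bash
python3 -c "
from h import *
st()"
```

```text
t 13.1 p [438.7  16.1 196.8] yaw(jaw) 78.44 down [ 0.001 -0.    -1.   ] F [ 1.9 -1.2 -1.5] M [-0.06 -0.47  0.  ] w 25.8 q [ 0.01  0.2   2.05 -0.    0.89 -1.36]
```

Turning on clockwise.

apply_moves(increments=[{"gripper": 0,"delta_pos": [0,0,0],"dr": [0.08,0,0]},{"gripper": 0,"delta_pos": [0,0,0],"dr": [0.08,0,0]},{"gripper": 0,"delta_pos": [0,0,0],"dr": [0.08,0,0]},{"gripper": 0,"delta_pos": [0,0,0],"dr": [0.08,0,0]},{"gripper": 0,"delta_pos": [0,0,0],"dr": [0.08,0,0]}])

```text
t: 13.52
ee_pos: [438.9, 16.1, 196.8]
orientation: [0.472, 1.518, -0.471]
ft_force: [1.6, 0.5, -2.1]
width: 25.9
```

```bash
python3 -c "
from h import *
st()"
```

```text
t 13.52 p [438.9  16.1 196.8] yaw(jaw) 55.51 down [ 0.001  0.    -1.   ] F [ 1.6  0.5 -2.1] M [ 0.02 -0.57  0.12] w 25.9 q [ 0.01  0.2   2.05 -0.    0.89 -0.96]
```

apply_moves(increments=[{"gripper": 0,"delta_pos": [0,0,0],"dr": [0.08,0,0]},{"gripper": 0,"delta_pos": [0,0,0],"dr": [0.08,0,0]},{"gripper": 0,"delta_pos": [0,0,0],"dr": [0.08,0,0]},{"gripper": 0,"delta_pos": [0,0,0],"dr": [0.08,0,0]},{"gripper": 0,"delta_pos": [0,0,0],"dr": [0.08,0,0]}])

```text
t: 13.93
ee_pos: [439.1, 16.1, 196.8]
orientation: [0.781, 1.425, -0.78]
ft_force: [1.9, 0.4, -1.4]
width: 25.8
```

```bash
python3 -c "
from h import *
st()"
```

```text
t 13.93 p [439.1  16.1 196.8] yaw(jaw) 32.59 down [ 0.002  0.    -1.   ] F [ 1.9  0.4 -1.4] M [-0.07 -0.66  0.1 ] w 25.8 q [ 0.01  0.2   2.05  0.    0.89 -0.56]
```

apply_moves(increments=[{"gripper": 0,"delta_pos": [0,0,0],"dr": [0.08,0,0]},{"gripper": 0,"delta_pos": [0,0,0],"dr": [0.08,0,0]},{"gripper": 0,"delta_pos": [0,0,0],"dr": [0.08,0,0]},{"gripper": 0,"delta_pos": [0,0,0],"dr": [0.08,0,0]},{"gripper": 0,"delta_pos": [0,0,0],"dr": [0.08,0,0]}])

```text
t: 14.35
ee_pos: [439.0, 16.1, 196.9]
orientation: [1.085, 1.283, -1.083]
ft_force: [-0.0, -0.0, -0.0]
width: 26.0
```

apply_moves(increments=[{"gripper": 0,"delta_pos": [0,0,0],"dr": [0.08,0,0]},{"gripper": 0,"delta_pos": [0,0,0],"dr": [0.08,0,0]},{"gripper": 0,"delta_pos": [0,0,0],"dr": [0.08,0,0]},{"gripper": 0,"delta_pos": [0,0,0],"dr": [0.06,0,0]},{"gripper": 0,"delta_pos": [0,0,0],"dr": [0,0,0]}])

```text
t: 14.77
ee_pos: [438.2, 16.1, 196.6]
orientation: [1.304, 1.145, -1.304]
ft_force: [-0.1, 0.4, -0.8]
width: 25.9
```

```bash
python3 -c "
from h import *
st()"
```

```text
t 14.77 p [438.2  16.1 196.6] yaw(jaw) -7.44 down [-0. -0. -1.] F [-0.1  0.4 -0.8] M [-0.07 -0.03  0.02] w 25.9 q [ 0.01  0.2   2.05 -0.    0.89  0.14]
```

The forces dropped, so it looks snapped in. I'll centre the blade, lift out and offset -y to check the slot with the wrist camera.

apply_moves(increments=[{"gripper": 0,"delta_pos": [0,0,0],"dr": [-0.07,0,0]},{"gripper": 0,"delta_pos": [0,0,0],"dr": [-0.06,0,0]},{"gripper": 0,"delta_pos": [-0.4,0,0],"dr": [0,0,0]},{"gripper": 0,"delta_pos": [-1,0,0],"dr": [0,0,0]},{"gripper": 0,"delta_pos": [-2,0,0],"dr": [0,0,0]}])

```text
t: 15.18
ee_pos: [437.0, 16.1, 230.1]
orientation: [1.207, 1.212, -1.212]
ft_force: [-0.3, -0.5, -1.1]
width: 25.6
```

apply_moves(increments=[{"gripper": 0,"delta_pos": [-2,0,1],"dr": [0,0,0]},{"gripper": 0,"delta_pos": [-2,0,2],"dr": [0,0,0]},{"gripper": 0,"delta_pos": [-1,0,2],"dr": [0,0,0]},{"gripper": 0,"delta_pos": [0,0,0],"dr": [0,0,0]},{"gripper": 0,"delta_pos": [0,0,0],"dr": [0,0,0]}])

```text
t: 15.6
ee_pos: [438.7, -34.4, 281.8]
orientation: [1.211, 1.207, -1.209]
ft_force: [-0.6, 0.7, -0.8]
width: 26.1
```

```bash
python3 - <<'E'
from h import *
st()
i,W,c=cap('wrist'); cv2.imwrite('pics/w3.png',i[:,:,::-1])
E
```

```text
t 15.6 p [438.7 -34.4 281.8] yaw(jaw) -0.09 down [ 0.002  0.    -1.   ] F [-0.6  0.7 -0.8] M [-0.01 -0.11  0.01] w 26.1 q [-0.11  0.08  1.97  0.    1.09 -0.1 ]
```

View pics/w3.png

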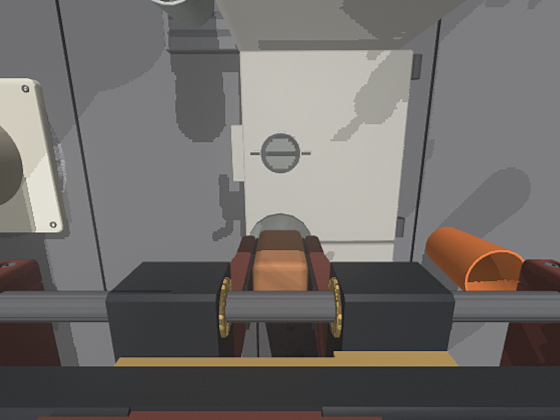

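The slot at (280,153) now lies in line with the marks and square to the free edge (tab at left), so it is locked. I'll take the driver back to its hole at the original pick pose.

apply_moves(increments=[{"gripper": 0,"delta_pos": [0,0,0],"dr": [-0.1214,0,0]},{"gripper": 0,"delta_pos": [0,0,0],"dr": [-0.1214,0,0]},{"gripper": 0,"delta_pos": [0,0,0],"dr": [-0.1214,0,0]},{"gripper": 0,"delta_pos": [0,0,0],"dr": [-0.1214,0,0]},{"gripper": 0,"delta_pos": [0,0,0],"dr": [-0.1214,0,0]}])

```text
t: 16.07
ee_pos: [437.7, -32.9, 279.8]
orientation: [0.746, 1.441, -0.746]
ft_force: [-0.1, -0.3, -1.0]
width: 26.0
```

apply_moves(increments=[{"gripper": 0,"delta_pos": [0,-1.77,3.13],"dr": [0,0,0]},{"gripper": 0,"delta_pos": [0,-1.77,3.13],"dr": [0,0,0]},{"gripper": 0,"delta_pos": [0,-1.77,3.13],"dr": [0,0,0]},{"gripper": 0,"delta_pos": [0,-1.77,3.13],"dr": [0,0,0]},{"gripper": 0,"delta_pos": [0,-1.77,3.13],"dr": [0,0,0]}])

```text
t: 16.48
ee_pos: [454.8, -213.3, 279.8]
orientation: [0.751, 1.439, -0.75]
ft_force: [1.6, -0.5, -0.0]
width: 25.9
```

apply_moves(increments=[{"gripper": 0,"delta_pos": [0,-1.77,3.13],"dr": [0,0,0]},{"gripper": 0,"delta_pos": [0,-1.77,3.13],"dr": [0,0,0]},{"gripper": 0,"delta_pos": [0,0,0],"dr": [0,0,0]},{"gripper": 0,"delta_pos": [0,0,0],"dr": [0,0,0]},{"gripper": 0,"delta_pos": [0,0,0],"dr": [0,0,0]}])

```text
t: 16.9
ee_pos: [461.3, -283.2, 279.6]
orientation: [0.752, 1.44, -0.751]
ft_force: [0.5, -0.2, -0.8]
width: 26.0
```

```bash
python3 - <<'E'
from h import *
o,M=st(); print('cm in tool', (M.T@(np.array([461.5,-285.4,90.3])-o['ee_pos'])/10).round(2))
E
```

```text
t 16.9 p [ 461.3 -283.2  279.6] yaw(jaw) 34.82 down [-0.002  0.002 -1.   ] F [ 0.5 -0.2 -0.8] M [ 0.04 -0.11  0.05] w 26.0 q [-0.57  0.25  1.77  0.    1.13 -1.18]
cm in tool [18.93 -0.1   0.24]
```

apply_moves(increments=[{"gripper": 0,"delta_pos": [2.5,-0.1,0.2],"dr": [0,0,0]},{"gripper": 0,"delta_pos": [3,0,0],"dr": [0,0,0]},{"gripper": 0,"delta_pos": [3,0,0],"dr": [0,0,0]},{"gripper": 0,"delta_pos": [2.5,0,0],"dr": [0,0,0]},{"gripper": 0,"delta_pos": [1.5,0,0],"dr": [0,0,0]}])

```text
t: 17.32
ee_pos: [460.8, -283.7, 153.0]
orientation: [0.75, 1.442, -0.749]
ft_force: [-0.2, -0.0, -1.7]
width: 25.7
```

apply_moves(increments=[{"gripper": 0,"delta_pos": [1.5,0,0],"dr": [0,0,0]},{"gripper": 0,"delta_pos": [1.5,0,0],"dr": [0,0,0]},{"gripper": 0,"delta_pos": [1.5,0,0],"dr": [0,0,0]},{"gripper": 0,"delta_pos": [1,0,0],"dr": [0,0,0]},{"gripper": 0,"delta_pos": [0.5,0,0],"dr": [0,0,0]}])

```text
t: 17.73
ee_pos: [461.6, -284.8, 94.4]
orientation: [0.75, 1.44, -0.75]
ft_force: [-0.2, 0.1, -0.7]
width: 25.5
```

apply_moves(increments=[{"gripper": 0,"delta_pos": [0.2,0,0],"dr": [0,0,0]},{"gripper": 0,"delta_pos": [0.1,0,0],"dr": [0,0,0]},{"gripper": 0,"delta_pos": [0,0,0],"dr": [0,0,0]},{"gripper": 0,"delta_pos": [0,0,0],"dr": [0,0,0]},{"gripper": 0,"delta_pos": [0,0,0],"dr": [0,0,0]}])

```text
t: 18.15
ee_pos: [462.5, -287.0, 93.3]
orientation: [0.751, 1.436, -0.751]
ft_force: [0.1, -0.1, -0.2]
width: 26.1
```

```bash
python3 -c "
from h import *
st()"
```

```text
t 18.15 p [ 462.5 -287.    93.3] yaw(jaw) 34.82 down [ 0.001 -0.001 -1.   ] F [ 0.1 -0.1 -0.2] M [-0.   -0.12 -0.03] w 26.1 q [-0.58  0.51  1.89  0.    0.74 -1.18]
```

apply_moves(increments=[{"gripper": 0,"delta_pos": [0,0,-0.18],"dr": [0,0,0]},{"gripper": 0,"delta_pos": [0.15,0,0],"dr": [0,0,0]},{"gripper": 0,"delta_pos": [0.15,0,0],"dr": [0,0,0]},{"gripper": 0,"delta_pos": [0,0,0],"dr": [0,0,0]},{"gripper": 0,"delta_pos": [0,0,0],"dr": [0,0,0]}])

```text
t: 18.57
ee_pos: [461.1, -285.3, 90.1]
orientation: [0.751, 1.437, -0.751]
ft_force: [-1.8, 0.9, 5.9]
width: 26.1
```

apply_moves(increments=[{"gripper": 0,"delta_pos": [0,0,0],"dr": [0,0,0]},{"gripper": 0,"delta_pos": [0,0,0],"dr": [0,0,0]},{"gripper": 0,"delta_pos": [0,0,0],"dr": [0,0,0]},{"gripper": 0,"delta_pos": [0,0,0],"dr": [0,0,0]},{"gripper": 0,"delta_pos": [0,0,0],"dr": [0,0,0]}])

```text
t: 18.98
ee_pos: [461.2, -285.3, 90.1]
orientation: [0.751, 1.437, -0.751]
ft_force: [-0.9, 0.3, 4.6]
width: 25.9
```

The collar rests on the plate (5 N), at the pick pose. Releasing.

apply_moves(increments=[{"gripper": 60,"delta_pos": [0,0,0],"dr": [0,0,0]},{"gripper": 60,"delta_pos": [0,0,0],"dr": [0,0,0]},{"gripper": 60,"delta_pos": [0,0,0],"dr": [0,0,0]},{"gripper": 60,"delta_pos": [0,0,0],"dr": [0,0,0]},{"gripper": 60,"delta_pos": [0,0,0],"dr": [0,0,0]}])

```text
t: 19.4
ee_pos: [461.1, -285.2, 89.6]
orientation: [0.751, 1.437, -0.751]
ft_force: [0.1, 0.4, 0.0]
width: 52.6
```

apply_moves(increments=[{"gripper": 60,"delta_pos": [-1,0,0],"dr": [0,0,0]},{"gripper": 60,"delta_pos": [-2,0,0],"dr": [0,0,0]},{"gripper": 60,"delta_pos": [-4,0,0],"dr": [0,0,0]},{"gripper": 60,"delta_pos": [-4,0,0],"dr": [0,0,0]},{"gripper": 60,"delta_pos": [-4,0,0],"dr": [0,0,0]}])

```text
t: 19.82
ee_pos: [460.6, -284.9, 241.8]
orientation: [0.751, 1.438, -0.751]
ft_force: [0.9, -0.4, -0.4]
width: 52.8
```

apply_moves(increments=[{"gripper": 0,"delta_pos": [-3,0,0],"dr": [0,0,0]},{"gripper": 0,"delta_pos": [0,0,0],"dr": [0.121,0,0]},{"gripper": 0,"delta_pos": [0,0,0],"dr": [0.121,0,0]},{"gripper": 0,"delta_pos": [0,0,0],"dr": [0.121,0,0]},{"gripper": 0,"delta_pos": [0,0,0],"dr": [0.121,0,0]}])

```text
t: 20.23
ee_pos: [461.0, -285.2, 270.8]
orientation: [1.122, 1.262, -1.122]
ft_force: [-0.7, -0.0, 0.3]
width: 22.8
```

apply_moves(increments=[{"gripper": 0,"delta_pos": [0,0,0],"dr": [0.121,0,0]},{"gripper": 0,"delta_pos": [0,0,0],"dr": [0,0,0]},{"gripper": 0,"delta_pos": [0,0,0],"dr": [0,0,0]},{"gripper": 0,"delta_pos": [0,0,0],"dr": [0,0,0]},{"gripper": 0,"delta_pos": [0,0,0],"dr": [0,0,0]}])

```text
t: 20.65
ee_pos: [461.1, -285.2, 269.8]
orientation: [1.205, 1.212, -1.205]
ft_force: [-0.3, 0.1, 0.3]
width: 0.7
```

```bash
python3 - <<'E'
from h import *
st()
i,W,c=cap('wrist'); x,y,z=W[...,0],W[...,1],W[...,2]; ii=i.astype(int)
m=(ii[...,0]-ii[...,2]>40)&(np.hypot(x-462,y+285)<45)&(z<140)&(z>117); p=np.c_[x[m],y[m]].astype(np.float32); print('handle',len(p),cv2.minAreaRect(p),np.median(z[m]))
m=(abs(y+120)<15)&(abs(x-476)<22)&(z>124)&(z<170); q=W[m]; print('toggle',len(q),q.mean(0),q.min(0),q.max(0)); h=q[q[:,2]>q[:,2].max()-8]; print(h.mean(0))
E
```

```text
t 20.65 p [ 461.1 -285.2  269.8] yaw(jaw) 0.3 down [ 0. -0. -1.] F [-0.3  0.1  0.3] M [-0.04 -0.06 -0.01] w 0.7 q [-0.58  0.26  1.78  0.    1.11 -0.58]
handle 564 ((461.1876525878906, -285.0679016113281), (25.637624740600586, 25.853065490722656), 34.44831848144531) 122.87747662106105
toggle 261 [ 479.82085392 -122.83041236  143.08581253] [ 472.1148649  -129.76935468  124.01041803] [ 491.61543107 -115.90359442  152.85933521]
[ 476.89090243 -122.3228261   149.45295472]
```

The driver is home (handle at the same place, top at 122.9). Next, the toggle: its tip is at about (476,-122). I'll approach from the front with closed fingers.

apply_moves(increments=[{"gripper": 0,"delta_pos": [0,-0.62,-3.27],"dr": [0.005,0,0]},{"gripper": 0,"delta_pos": [0,-0.62,-3.27],"dr": [0,0,0]},{"gripper": 0,"delta_pos": [0,-0.62,-3.27],"dr": [0,0,0]},{"gripper": 0,"delta_pos": [0,-0.62,-3.27],"dr": [0,0,0]},{"gripper": 0,"delta_pos": [0,-0.62,-3.27],"dr": [0,0,0]}])

```text
t: 21.12
ee_pos: [429.7, -120.4, 269.7]
orientation: [1.21, 1.209, -1.21]
ft_force: [1.7, 0.7, -0.9]
width: 0.7
```

apply_moves(increments=[{"gripper": 0,"delta_pos": [2,0,0],"dr": [0,0,0]},{"gripper": 0,"delta_pos": [3,0,0],"dr": [0,0,0]},{"gripper": 0,"delta_pos": [3,0,0],"dr": [0,0,0]},{"gripper": 0,"delta_pos": [3,0,0],"dr": [0,0,0]},{"gripper": 0,"delta_pos": [1.5,0,0],"dr": [0,0,0]}])

```text
t: 21.53
ee_pos: [428.8, -121.0, 142.1]
orientation: [1.209, 1.212, -1.211]
ft_force: [-0.6, 1.1, -0.1]
width: 0.6
```

apply_moves(increments=[{"gripper": 0,"delta_pos": [0,0,0],"dr": [0,0,0]},{"gripper": 0,"delta_pos": [0,0,0],"dr": [0,0,0]},{"gripper": 0,"delta_pos": [0,0,0],"dr": [0,0,0]},{"gripper": 0,"delta_pos": [0,0,0],"dr": [0,0,0]},{"gripper": 0,"delta_pos": [0,0,0],"dr": [0,0,0]}])

```text
t: 21.95
ee_pos: [431.2, -122.0, 145.9]
orientation: [1.211, 1.206, -1.209]
ft_force: [0.0, 0.1, -0.5]
width: 0.4
```

```bash
python3 -c "
from h import *
st()"
```

```text
t 21.95 p [ 431.2 -122.   145.9] yaw(jaw) -0.12 down [ 0.002 -0.001 -1.   ] F [ 0.   0.1 -0.5] M [ 0.01 -0.11 -0.02] w 0.4 q [-0.3   0.3   2.07  0.    0.76 -0.3 ]
```

apply_moves(increments=[{"gripper": 0,"delta_pos": [0,1.2,0],"dr": [0,0,0]},{"gripper": 0,"delta_pos": [0,0.8,0],"dr": [0,0,0]},{"gripper": 0,"delta_pos": [0,0.8,0],"dr": [0,0,0]},{"gripper": 0,"delta_pos": [0,0.6,0],"dr": [0,0,0]},{"gripper": 0,"delta_pos": [0,0.6,0],"dr": [0,0,0]}])

```text
t: 22.37
ee_pos: [470.9, -121.7, 144.6]
orientation: [1.21, 1.209, -1.211]
ft_force: [-1.2, -0.1, 0.4]
width: 0.5
```

apply_moves(increments=[{"gripper": 0,"delta_pos": [0,0.1,0],"dr": [0,0,0]},{"gripper": 0,"delta_pos": [0,0,0],"dr": [0,0,0]},{"gripper": 0,"delta_pos": [0,0,0],"dr": [0,0,0]},{"gripper": 0,"delta_pos": [0,0,0],"dr": [0,0,0]},{"gripper": 0,"delta_pos": [0,0,0],"dr": [0,0,0]}])

```text
t: 22.78
ee_pos: [471.0, -121.8, 144.6]
orientation: [1.211, 1.208, -1.211]
ft_force: [-0.1, 0.2, 0.3]
width: 0.4
```

```bash
python3 - <<'E'
from h import *
st()
i,W,c=cap('scene'); u,v=proj(c,(486,-121,140)).astype(int); cv2.imwrite('pics/t1.png',cv2.resize(i[v-30:v+30,u-40:u+40,::-1],(640,480),interpolation=cv2.INTER_CUBIC)); print([(proj(c,(X,-120.5,152))-[u-40,v-30])*8 for X in(474,498)])
E
```

```text
t 22.78 p [ 471.  -121.8  144.6] yaw(jaw) -0.13 down [-0.  0. -1.] F [-0.1  0.2  0.3] M [-0.05 -0.06 -0.02] w 0.4 q [-0.28  0.35  1.99  0.    0.8  -0.28]
[array([304.75571998, 201.37541944]), array([349.20596658, 241.67667466])]
```

View pics/t1.png

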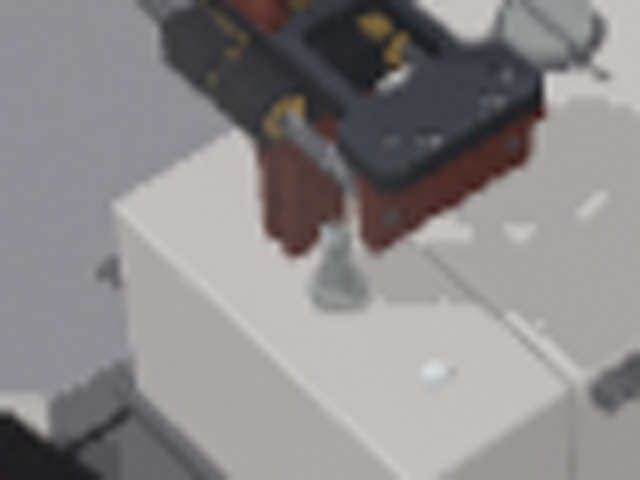

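The ball is at about (338,235), near the predicted on position (349,242). I'll retreat and check.

apply_moves(increments=[{"gripper": 0,"delta_pos": [0,-1.5,0],"dr": [0,0,0]},{"gripper": 0,"delta_pos": [0,-2.5,0],"dr": [0,0,0]},{"gripper": 0,"delta_pos": [-3,0,0],"dr": [0,0,0]},{"gripper": 0,"delta_pos": [-4,0,0],"dr": [0,0,0]},{"gripper": 0,"delta_pos": [-4,0,0],"dr": [0,0,0]}])

```text
t: 23.25
ee_pos: [429.8, -121.4, 255.3]
orientation: [1.21, 1.211, -1.213]
ft_force: [0.9, 0.0, 0.4]
width: 0.4
```

apply_moves(increments=[{"gripper": 0,"delta_pos": [-3.5,0,3.5],"dr": [0,0,0]},{"gripper": 0,"delta_pos": [-1,0,3.5],"dr": [0,0,0]},{"gripper": 0,"delta_pos": [0,0,1.5],"dr": [0,0,0]},{"gripper": 0,"delta_pos": [0,0,0],"dr": [0,0,0]},{"gripper": 0,"delta_pos": [0,0,0],"dr": [0,0,0]}])

```text
t: 23.67
ee_pos: [430.6, -201.4, 294.0]
orientation: [1.213, 1.208, -1.212]
ft_force: [-0.2, -0.8, -0.4]
width: 0.2
```

```bash
python3 - <<'E'
from h import *
st()
i,W,c=cap('wrist'); cv2.imwrite('pics/w4.png',i[:,:,::-1]); x,y,z=W[...,0],W[...,1],W[...,2]; ii=i.astype(int)
m=(abs(y+120)<15)&(abs(x-486)<25)&(z>124)&(z<170); q=W[m]; h=q[q[:,2]>q[:,2].max()-8]; print('toggle',len(q),h.mean(0),q.max(0))
j,V,_=cap('scene'); jj=j.astype(int)
x,y,z=V[...,0],V[...,1],V[...,2]
for nm,cx,cy,r,zl in(('ta',676,-344,50,100),('tb',700.6,-134.5,50,100),('dec',570,-510,60,40),('drv',462,-285,25,115)):
    m=(np.hypot(x-cx,y-cy)<r)&(z>zl)&(z<215); p=np.c_[x[m],y[m]].astype(np.float32); print(nm,len(p),cv2.minAreaRect(p)[:2],z[m].max().round(1))
m=(abs(x-440)<60)&(abs(y-16)<80)&(z>100)&(z<140); print('lid z',np.median(z[m]))
k,V,c3=cap('side'); x,y,z=V[...,0],V[...,1],V[...,2]; d=np.load('side.npz')
m=(z>85-8)&(z<95)&(x>300)&(x<380)&(y>130)&(y<270); m0=(d['W'][...,2]>77)&(d['W'][...,2]<95)&(d['W'][...,0]>300)&(d['W'][...,0]<380)&(d['W'][...,1]>130)&(d['W'][...,1]<270); print('cup',V[m].mean(0),d['W'][m0].mean(0),m.sum(),m0.sum())
E
```

```text
t 23.67 p [ 430.6 -201.4  294. ] yaw(jaw) -0.24 down [-0.  0. -1.] F [-0.2 -0.8 -0.4] M [-0.05 -0.    0.08] w 0.2 q [-0.46  0.12  1.89  0.    1.13 -0.46]
toggle 119 [ 486.54650679 -121.20531417  151.44319963] [ 491.88205944 -116.24898937  153.9688409 ]
ta 284 ((676.1767578125, -343.8349304199219), (72.914794921875, 74.65765380859375)) 118.3
tb 256 ((699.7775268554688, -133.7405548095703), (72.9499740600586, 78.49726104736328)) 118.7
dec 2059 ((570.7607421875, -509.7908630371094), (94.90843200683594, 85.35405731201172)) 209.2
drv 90 ((462.0641784667969, -284.0925598144531), (25.680007934570312, 27.08769416809082)) 127.2
lid z 119.32213387169925
cup [341.51129137 195.58331699  86.20541281] [341.34007908 196.03958231  86.12810661] 189 176
```

View pics/w4.png

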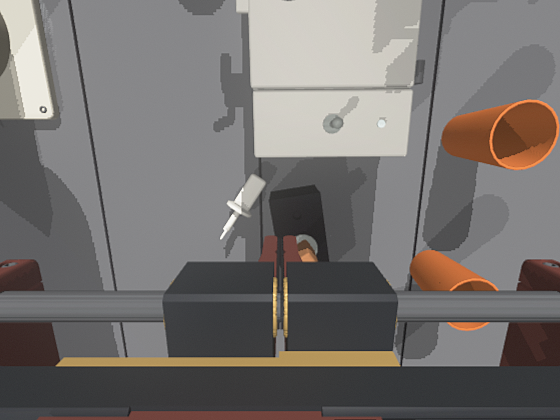

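The wrist view (toggle ball at (336,123)) and the depth both put the lever near its middle (tip x 486.5), so it isn't over yet. I'll push again about 9 mm further.

apply_moves(increments=[{"gripper": 0,"delta_pos": [0,-0.3,-2.7],"dr": [0,0,0]},{"gripper": 0,"delta_pos": [0,0,-2.7],"dr": [0,0,0]},{"gripper": 0,"delta_pos": [0,0,-2.6],"dr": [0,0,0]},{"gripper": 0,"delta_pos": [2,0,0],"dr": [0,0,0]},{"gripper": 0,"delta_pos": [3,0,0],"dr": [0,0,0]}])

```text
t: 24.23
ee_pos: [429.9, -119.5, 245.6]
orientation: [1.21, 1.205, -1.205]
ft_force: [1.2, -0.2, -0.0]
width: 0.5
```

apply_moves(increments=[{"gripper": 0,"delta_pos": [3.5,0,0],"dr": [0,0,0]},{"gripper": 0,"delta_pos": [3.5,0,0],"dr": [0,0,0]},{"gripper": 0,"delta_pos": [2.9,0,0],"dr": [0,0,0]},{"gripper": 0,"delta_pos": [0,0,0],"dr": [0,0,0]},{"gripper": 0,"delta_pos": [0,0,0],"dr": [0,0,0]}])

```text
t: 24.65
ee_pos: [427.1, -120.1, 144.2]
orientation: [1.209, 1.213, -1.213]
ft_force: [0.5, -0.4, 0.9]
width: 0.1
```

apply_moves(increments=[{"gripper": 0,"delta_pos": [0,0,0],"dr": [0,0,0]},{"gripper": 0,"delta_pos": [0,1.2,0],"dr": [0,0,0]},{"gripper": 0,"delta_pos": [0,1.2,0],"dr": [0,0,0]},{"gripper": 0,"delta_pos": [0,0.8,0],"dr": [0,0,0]},{"gripper": 0,"delta_pos": [0,0.8,0],"dr": [0,0,0]}])

```text
t: 25.07
ee_pos: [470.6, -121.5, 146.3]
orientation: [1.211, 1.206, -1.209]
ft_force: [0.1, -0.2, -0.1]
width: 0.6
```

```bash
python3 -c "
from h import *
st()"
```

```text
t 25.07 p [ 470.6 -121.5  146.3] yaw(jaw) -0.11 down [ 0.003 -0.001 -1.   ] F [ 0.1 -0.2 -0.1] M [-0.06 -0.09 -0.01] w 0.6 q [-0.28  0.35  2.    0.    0.8  -0.28]
```

apply_moves(increments=[{"gripper": 0,"delta_pos": [0,0.3,0],"dr": [0,0,0]},{"gripper": 0,"delta_pos": [0,0.3,0],"dr": [0,0,0]},{"gripper": 0,"delta_pos": [0,0.3,0],"dr": [0,0,0]},{"gripper": 0,"delta_pos": [0,0,0],"dr": [0,0,0]},{"gripper": 0,"delta_pos": [0,0,0],"dr": [0,0,0]}])

```text
t: 25.48
ee_pos: [477.1, -121.2, 145.0]
orientation: [1.211, 1.209, -1.211]
ft_force: [0.5, 0.0, -0.5]
width: 0.4
```

apply_moves(increments=[{"gripper": 0,"delta_pos": [0,-2,0],"dr": [0,0,0]},{"gripper": 0,"delta_pos": [0,-3,0],"dr": [0,0,0]},{"gripper": 0,"delta_pos": [-3,0,0],"dr": [0,0,0]},{"gripper": 0,"delta_pos": [-4,0,0],"dr": [0,0,0]},{"gripper": 0,"delta_pos": [-4,0,0],"dr": [0,0,0]}])

```text
t: 25.9
ee_pos: [425.3, -120.8, 255.6]
orientation: [1.21, 1.211, -1.213]
ft_force: [1.6, -0.8, 0.4]
width: 0.9
```

apply_moves(increments=[{"gripper": 0,"delta_pos": [-3.5,0,3.5],"dr": [0,0,0]},{"gripper": 0,"delta_pos": [-1,0,3.5],"dr": [0,0,0]},{"gripper": 0,"delta_pos": [0,0,1.5],"dr": [0,0,0]},{"gripper": 0,"delta_pos": [0,0,0],"dr": [0,0,0]},{"gripper": 0,"delta_pos": [0,0,0],"dr": [0,0,0]}])

```text
t: 26.32
ee_pos: [426.4, -200.8, 294.3]
orientation: [1.212, 1.208, -1.212]
ft_force: [0.5, -0.2, -0.8]
width: 0.9
```

```bash
python3 - <<'E'
from h import *
st()
for n in('wrist','scene'):
    i,W,c=cap(n); x,y,z=W[...,0],W[...,1],W[...,2]
    if n=='wrist': u,v=proj(c,(486,-121,135)).astype(int); cv2.imwrite('pics/t2.png',cv2.resize(i[v-40:v+40,u-50:u+50,::-1],(500,400)))
    m=(abs(y+120)<15)&(abs(x-486)<25)&(z>124)&(z<170); q=W[m]; h=q[q[:,2]>q[:,2].max()-8]; print(n,'toggle',len(q),h.mean(0),q.max(0))
E
```

```text
t 26.32 p [ 426.4 -200.8  294.3] yaw(jaw) -0.24 down [-0.001  0.001 -1.   ] F [ 0.5 -0.2 -0.8] M [-0.03 -0.09  0.  ] w 0.9 q [-0.47  0.12  1.89  0.    1.13 -0.46]
wrist toggle 176 [ 495.62629538 -121.29845184  149.72674567] [ 500.65656942 -114.24791777  152.66435285]
scene toggle 26 [ 498.27798454 -121.49458656  149.14954589] [ 502.70793485 -106.27767206  152.30719435]
```

View pics/t2.png

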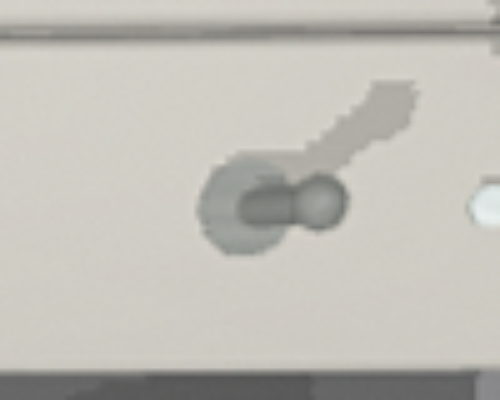

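The lever now leans to the back (ball at (320,202), tip x about 496–498). The arm is clear, so I'm handing in.

```bash
python3 -c "
from workcell import ctrl
print(ctrl.close_job())"
```

```text
the job is handed in; nothing more can be done
None
```

The job is done and handed in at about 26 s of the 72 s allowed. No verdict was reported.

- **Cover:** I pushed it forward from behind and it fell shut. It measured 119.3 mm high against the 120 given, about the 0.6 mm low the camera read throughout.
- **Lock:** I set the driver's blade in the slot and turned it 1.70 rad clockwise, including slack. The resistance dropped away, and the wrist picture showed the slot square to the free edge, so it is seated.
- **Driver:** It is back upright in the stand's middle hole at its original pose. The handle measured (461.2, -285.1) mm with its top at 122.9 mm, the same as before I picked it up.
- **Toggle:** The first push left the lever near its middle, with the tip at x = 486.5. I pushed again and it went over to on, with the tip at x about 496–498 leaning to the back.
- **Other objects:** After the first toggle push, the tumblers, decanter and cup were all within about 1 mm of where they started. I did not re-measure them after the second push, which followed the same path.

The robot was clear of everything at the end. The largest force I saw was about 6 N, when I set the driver down.

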